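Clamp a plaster casting mould

ROBOT

A 6-joint arm with a two-finger parallel gripper is mounted at the origin on the work surface. World frame = base frame: x ahead of the robot, y to its left, z up, the work surface at z = 0. Lengths are in m, angles in rad, forces in N, time in s.
With the tool pointing down it reaches from about 0.35 to 0.775 m from the base axis. Payload 5.5 kg.
Tool frame: the origin (TCP) lies between the finger pads; the fingertips stand 19 mm ahead of it and the grasp point (between the pads) is the TCP; z points along the fingers, y is the line along which they close (so a half turn about z gives the same grasp; the last joint's range is limited). The gripper opens to 85 mm and grips with 20 to 120 N. Pads are 22 mm wide; open, the fingers measure 114 mm over their backs; the gripper's body (76 mm by 85 mm) begins 54 mm behind the grasp point. The pads swing forward as they close: fully open they stand 13 mm farther back than shut.
Start: joints at [0.979, 0.313, 0.046, 1.304, 0, 1.431], TCP at [0.251, 0.517, 0.25] pointing down, gripper open.
Joint ranges: [-2.76, 2.76], [-0.86, 1.69], [-1.03, 1.26], [-2.2, 2.34], [-1.47, 1.5], [-3.14, 3.14]. Speed limits (rad/s): [2.57, 2.57, 3.14, 3.14, 3.14, 3.14].

INTERFACE

Orientations are given as a unit quaternion [w, x, y, z].
In Python, from workcell import env gives the robot as it stands.
- The arm moves only by the shell command python3 -m pendant 'ROWS' [FORCE]. ROWS is JSON, a list of rows, each an object with "travel": the shift along the tool's x, y, z scaled (see below), a list of three; "rot": the turn, a rotation vector about the tool's x, y, z scaled (see below), a list of three; "fingers": the opening, from -1 (shut) to 1 (fully open). In form: [{"travel": [dx, dy, dz], "rot": [wx, wy, wz], "fingers": fingers}, ...]. A call has 1 to 10 rows; each row is the pose to reach, as a shift and turn from the pose commanded when the call began, along the tool's axes at that moment; what a row does not reach only later rows make up. The controller multiplies each number of a shift by 0.12 m and each number of a turn by 60 degrees. A row lasts 1/10 s, in which the tool goes at most 50 mm and 8.59 degrees, less where a joint would pass 70% of its speed; a pose out of reach is approached as far as the arm can. A call with a number of a shift or a turn outside -1 to 1 is refused whole. A call with a gripper value outside its range is refused whole. The fingers move at their own pace and stop on an object; FORCE is the grip in N (left out, the last holds). Time passes only in rows, so rows that repeat a pose let the fingers close. It gives the time, the measured TCP pose, the force, the opening and the grip force at its end, in the units of the state.
- env.get_state(): the state, without advancing time (a new reading comes with each control period).
- env.read_camera(name): name is "scene" or "top"; returns (picture, depth): 384x512x3 uint8, blue, green, red; 384x512 float32, m along the optical axis (not along the pixel's ray), 0 where there is no reading.
- env.camera_model(name): a dict with "fovy" (degrees; the focal length in pixels is half the picture's height over the tangent of half this angle, whatever the lens; pixels are square), "cx", "cy" (the principal point, pixels), "k1" (the pictures are not rectified: a ray, as slopes to the right and down, at radius r is drawn at 1 + k1 r^2 times it, then the intrinsics apply), "rvec" (rotation vector, rad) and "tvec" (3), from world to camera coordinates, as OpenCV has them. Camera axes: x right, y down, z forward; pixel columns grow to the right and rows downward; lengths in m; the calibration is good to about 2 mm. A picture is of the moment at which its call begins. camera_model takes no time and is no camera call.
- env.hand_in(): hands the job in; it is judged then, once.
Trained networks look in the newest picture that a camera, given by its name, has taken for a name from the list of things; names that differ only in an ending like _2 or _b are one class to them, and where a whole thing is asked for, a point or a joint stands for the part that bears it (a point fixed in the world has none). Each returns a list of dicts, best first, with "conf" (0 to 1); they miss things now and then, are a little off and sometimes report something else, mostly with a low value. They report only what shows in the picture. A call takes as long as a camera call. They do not tell look-alikes from the thing itself.
- env.outline_of(camera, target): "mask" (384x512 bool, what is visible of it) and "xy" ([column, row] in pixels, amid what is visible of it).
The state is a dict: "clock": time; "joint_pos": joint angles; "qvel": joint speeds; "tau": joint torques, N m; "tcp_pos": TCP position; "orientation": TCP orientation; "wrist_force": force on the tool from outside, world axes, zero at the start; "ft_torque": the same for the moment, N m; "finger_gap": finger opening in m; "grip_force": force on a finger pad.
Only numpy, scipy, OpenCV 4.12 (cv2) and the standard library are available. Lean on these libraries where they do the work, as an engineer would, in place of code of your own. Each camera call takes 0.05 s, during which the arm holds its last target. There are 200 camera calls.

TASK

Take the square-cornered plaster mould out of the wooden drying rack, stand it upright on the bed of the open mould clamp, centred between the fence and the sprung jaw so that they will squeeze its two large faces (it must be set down and taken again by the other pair of sides to fit), and let go. Then press the clamp's lever all the way down until it stays down by itself with the mould held tight. Plaster chips, so do not drop the mould, and leave the round mould in the rack where it is.

Things in the scene. Friction and masses are not known exactly. Their poses are not given: they have to be found in the camera images.
- mould: Plaster mould, off-white square-cornered block 50 (x) x 66 (y) x 90 (z) mm, about 0.35 kg; origin at the centre of its underside, z up. On top a thin seam along y and a round dark pouring mouth, which stays up. Its two large faces (66 wide) look to its +x and -x. It starts upright in either slot of the rack and looks the same after half a turn.
- rack: Fixed wooden rack; origin at the centre of its underside, z up. Floor 90 (x) x 208 (y) mm, 10 thick. Three walls, 12 thick, 74 long (x), tops at z 106, at y -86, 0, +86 mm, make two slots 74 mm wide at y -43 and +43, open to +x, -x and above. Mould x and y run as the rack's: the walls cover its 50 mm sides, so there it can be gripped only by its large faces.
- round_mould: A round plaster mould, 62 mm in diameter, 74 mm tall with a tapered top, in the other slot; origin at the centre of its underside. To be left in place.
- clamp: Fixed bench clamp; origin at table level under the centre of its bay, z up. Steel bed 100 mm wide (x), y -165 to +70, top at z 12 mm. The aluminium fence's face is at y +31 mm, 56 wide, top at z 102. Open, the jaw's pad faces it at y -31: the bay is 62 mm long in y, open to +x, -x and above, and takes the mould with its x axis along the clamp's y.
- lever_hinge (a point): Hinge of the clamp's lever, along the clamp's x, 110 mm from the bay's centre to -y, 66 mm above the table, between two grey cheeks (x +-31 mm, tops at z 80 mm). The lever reaches 168 mm from it to -y.
- jaw_pad: Black rubber pad of the sprung jaw, 56 (x) x 10 (y) x 84 mm tall, top at z 100 mm. Its origin coincides with the clamp's when the lever is up, and moves with the pad along the clamp's +y, up to 16 mm as the lever goes down; the pad gives way by up to 10 mm against the mould.
- lever (a joint): Angle of the lever (rad): 0 up (it slopes up at 0.6 rad away from the hinge), 0.6 fully down, where it lies level. Its spring brings it back up from anywhere before about 0.45; beyond that the detent snaps it down and holds it. Pressing takes up to about 12 N at the grip.
- lever_press (a point): Point to press: top face of the lever's black grip (42 mm wide, 75 mm long), 130 mm from the hinge, 37 mm short of the lever's end; moves with the lever: about 146 mm above the table when up, 74 mm when down.
Things that resemble listed ones, but are neither listed nor needed, are in the scene too. Leave any red look-alike of the mould alone.

How it is judged:
On the way, in this order (a step that is already met when the one before it is completed fails the run):
1. the mould stands upright in the bay of the clamp with the lever still up (x of mould in the frame of clamp between -0.018 and 0.018 m and y of mould in the frame of clamp between -0.014 and 0.014 m and z of mould in the frame of clamp below 0.018 m and angle between mould's own z axis and vertical below 0.1 rad and angle between the x axis of mould and the y axis of clamp, either way round below 0.2 rad and value of joint lever below 0.1 rad), for 0.2 s.
2. the lever is pressed down past its detent (value of joint lever above 0.55 rad), for 0.2 s.
At the end, for the whole second after the job is handed in: Lever stays down by itself (over 0.55 rad), pad squeezing the mould with over 3 N; mould at rest, upright within 0.1 rad, underside under 18 mm high, large faces to jaw and fence within 0.2 rad, centred within 18 mm (clamp x) and 14 mm (clamp y); round mould moved less than 30 mm (x of mould in the frame of clamp between -0.018 and 0.018 m and y of mould in the frame of clamp between -0.014 and 0.014 m and z of mould in the frame of clamp below 0.018 m and angle between mould's own z axis and vertical below 0.1 rad and angle between the x axis of mould and the y axis of clamp, either way round below 0.2 rad and value of joint lever above 0.55 rad and contact force between jaw_pad and mould above 3 N and linear speed of mould below 0.02 m/s and distance of round_mould from where it was at the start of the episode below 0.03 m); the robot touches nothing.
It fails at once if the mould is dropped (falls faster than 0.6 m/s with no finger on it) (linear speed of mould above 0.6 m/s and contact force between the fingers and mould below 0.05 N).
It fails at once if the round mould is moved by more than 30 mm (distance of round_mould from where it was at the start of the episode above 0.03 m).
It also fails if it takes over 61 s, if anything falls off the work surface, if the arm or the gripper's body presses on something with over 40 N, if the wrist force passes 120 N, or if a joint passes its speed limit or range.

## Working session

There is one attempt and no reset: what is moved stays moved. The work goes in short steps, Python scripts to look and compute and a shell command to move; the robot and the scene stay as the last step left them, time stands still between calls to the robot, and variables do not carry over. Pictures are saved under pics/ and viewed, at most 10 in all, crops included, and the job is handed in when it is done.

```bash
mkdir -p pics; ls; cat > h.py <<'E'
import numpy as np, cv2
from workcell import env
def snap(name,fn=None):
    im,d=env.read_camera(name)
    if fn: cv2.imwrite('pics/'+fn,im)
    return im,d
def cam(name):
    m=env.camera_model(name); f=192/np.tan(np.radians(m['fovy'])/2)
    R=cv2.Rodrigues(np.array(m['rvec'],float))[0]
    K=np.array([[f,0,m['cx']],[0,f,m['cy']],[0,0,1]]); return K,np.array([m['k1'],0,0,0.]),R,np.array(m['tvec'],float)
def rays(name,uv):
    K,D,R,t=cam(name); n=cv2.undistortPoints(np.array(uv,float).reshape(-1,1,2),K,D).reshape(-1,2)
    return np.c_[n,np.ones(len(n))],R,t
def world(name,uv,z):   # depth
    r,R,t=rays(name,uv); return (r*np.array(z).reshape(-1,1)-t)@R
def atz(name,uv,h):     # intersect plane z=h
    r,R,t=rays(name,uv); c=-R.T@t; d=r@R; return c+d*((h-c[2])/d[:,2:3])
def proj(name,P):
    K,D,R,t=cam(name); return cv2.projectPoints(np.array(P,float).reshape(-1,1,3),cv2.Rodrigues(R)[0],t,K,D)[0].reshape(-1,2)
def cloud(name,d):
    v,u=np.mgrid[0:384,0:512]; P=world(name,np.c_[u.ravel(),v.ravel()],d.ravel()).reshape(384,512,3); P[d==0]=np.nan; return P
E
python3 - <<'E'
from h import *
for c in('scene','top'):
    im,d=snap(c,c+'0.png'); P=cloud(c,d); np.save(c+'P.npy',P)
    for t in('mould','rack','round_mould','clamp','jaw_pad','lever'):
        for o in env.outline_of(c,t):
            m=o['mask']; q=P[m]; print(c,t,round(o['conf'],2),np.round(o['xy']),m.sum(),np.round(np.nanmedian(q,0),3),np.round(np.nanmax(q[:,2]),3))
E
```

```text
pics
scene mould 0.94 [341. 223.] 685 [0.573 0.324 0.092] 0.104
scene mould 0.92 [298. 183.] 482 [0.425 0.188 0.08 ] 0.095
scene mould 0.73 [390. 210.] 682 [0.512 0.471 0.075] 0.096
scene mould 0.6 [355. 187.] 692 [0.422 0.374 0.067] 0.095
scene round_mould 0.75 [311. 219.] 489 [0.556 0.236 0.069] 0.09
scene clamp 0.67 [188. 205.] 2737 [ 0.508 -0.159  0.036] 0.169
scene jaw_pad 0.48 [198. 203.] 173 [ 0.507 -0.127  0.069] 0.103
scene lever 0.68 [142. 186.] 607 [ 0.494 -0.29   0.129] 0.169
top mould 0.96 [151. 219.] 556 [0.403 0.37  0.088] 0.095
top mould 0.84 [121. 188.] 444 [0.489 0.458 0.089] 0.095
top mould 0.69 [167. 168.] 445 [0.549 0.328 0.099] 0.105
top mould 0.58 [215. 221.] 424 [0.399 0.188 0.089] 0.095
top mould 0.46 [327. 192.] 2963 [ 0.49  -0.159  0.015] 0.168
top rack 0.83 [184. 176.] 1199 [0.53  0.277 0.029] 0.111
top round_mould 0.61 [199. 173.] 328 [0.533 0.238 0.082] 0.089
top round_mould 0.52 [376. 192.] 665 [ 0.491 -0.286  0.13 ] 0.168
top clamp 0.84 [329. 193.] 2840 [ 0.49  -0.157  0.015] 0.168
top jaw_pad 0.71 [320. 189.] 109 [ 0.499 -0.125  0.089] 0.104
top jaw_pad 0.69 [381. 192.] 625 [ 0.49  -0.289  0.133] 0.168
top lever 0.65 [379. 195.] 686 [ 0.489 -0.289  0.129] 0.168
```

```bash
python3 -c "
import cv2,numpy as np
cv2.imwrite('pics/both.png',cv2.resize(np.vstack([cv2.imread('pics/scene0.png'),cv2.imread('pics/top0.png')]),(400,600)))"
```

```text
(no output)
```

View pics/scene0.png

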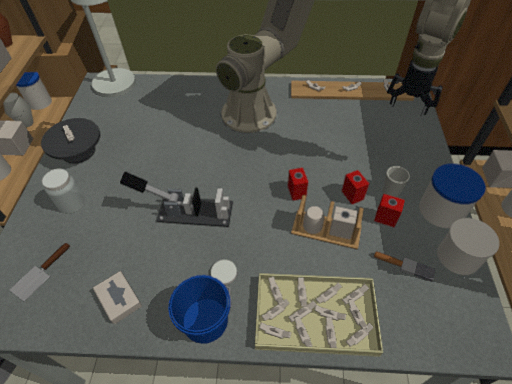

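View pics/top0.png

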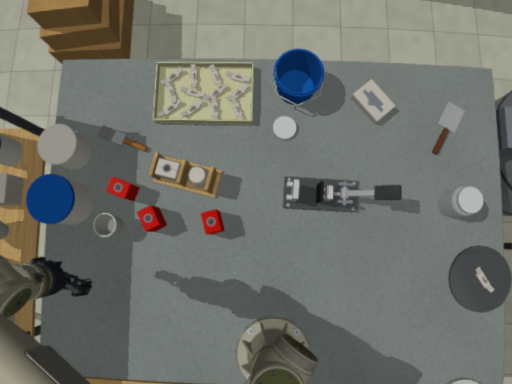

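The pictures show three red look-alikes at scene (298,183), (355,187) and (390,210). The round mould is at (314,218) and the off-white square mould is in the rack's other slot at (343,222), which is top (167,168). The clamp is at scene (190,207), top (325,193), with its lever towards -y. I choose the off-white one at top (167,168).

```bash
cat > fit.py <<'E'
from h import *
def rect(q,t):
    r=cv2.minAreaRect((q[:,:2]*1000).astype(np.float32)); print(t,len(q),np.round(r[0],1),np.round(r[1],1),round(r[2],1)); return r
if __name__=='__main__':
    for c in('top','scene'):
        P=np.load(c+'P.npy'); im=cv2.imread(f'pics/{c}0.png').astype(int); x,y,z=P[...,0],P[...,1],P[...,2]
        sat=im.max(2)-im.min(2)
        reg=(abs(x-.54)<.12)&(abs(y-.28)<.15)
        wood=(sat>35)&(im[...,2]<230)&(im[...,1]>60)
        rect(P[reg&(sat<35)&(z>.09)&(z<.112)&(y>.285)&(y<.38)],c+' mouldtop')
        rect(P[reg&wood&(z>.1)&(z<.113)],c+' walls')
        rect(P[reg&wood&(z>.006)&(z<.113)&(x>.47)],c+' rack')
        cl=(abs(x-.5)<.1)&(abs(y+.17)<.2)
        rect(P[cl&(z>.007)&(z<.018)],c+' bed')
        q=P[cl&(z>.11)]; rect(q,c+' lever'); print(np.round(cv2.fitLine(q[:,:2].astype(np.float32),cv2.DIST_HUBER,0,.01,.01).ravel(),3))
        rect(P[cl&(z>.085)&(z<.11)&(y>-.17)],c+' jawfence')
    for n,(u,v) in {'top':(185,174),'scene':(330,220)}.items():
        im=cv2.imread(f'pics/{n}0.png'); cr=cv2.resize(im[v-30:v+30,u-40:u+40],None,fx=8,fy=8,interpolation=cv2.INTER_CUBIC); globals()[n]=cr
    im=cv2.imread('pics/top0.png'); cr=cv2.resize(im[165:225,280:405],(640,307),interpolation=cv2.INTER_CUBIC)
    cv2.imwrite('pics/crop.png',cv2.resize(np.vstack([cv2.resize(np.hstack([top,scene]),(800,300)),cv2.resize(cr,(800,300))]),(800,600)))
E
python3 fit.py; python3 -c "from h import *;s=env.get_state();print(s)"
```

```text
top mouldtop 374 [548.6 330.1] [74.6 70.8] 70.5
top walls 307 [544.4 284.6] [182.6  72.8] 76.8
top rack 974 [553.7 312.9] [268.4  98.6] 73.5
top bed 1434 [ 498.1 -137.5] [237.1 105.3] 87.6
top lever 461 [ 489.6 -297.1] [92.  42.4] 87.1
[ 0.054  0.999  0.488 -0.303]
top jawfence 191 [497.7 -89.9] [89.3 55.7] 88.3
scene mouldtop 359 [556.3 333.3] [83.3 53.1] 77.7
scene walls 235 [548.1 282.3] [185.4  73.6] 76.8
scene rack 949 [559.4 311.6] [271.5  91.5] 74.3
scene bed 1040 [ 496.1 -176.4] [302.6 104.7] 88.2
scene lever 388 [ 491.8 -303.5] [86.5 45.8] 82.6
[ 0.034 -0.999  0.494 -0.295]
scene jawfence 168 [498.7 -91.7] [88.5 58.3] 88.9
{'clock': 0.7, 'joint_pos': array([9.79416326e-01, 3.13155696e-01, 4.60888545e-02, 1.30359637e+00,
       1.25029150e-05, 1.43117915e+00]), 'qvel': array([ 0.00110829,  0.00114932, -0.00028974,  0.00089702, -0.00032982,
        0.00106363]), 'tau': array([-1.12668757e-03, -4.80288899e+01,  2.98748910e+01, -1.62461856e-04,
        7.10204290e-05,  1.00491008e-05]), 'tcp_pos': array([0.25105152, 0.5173377 , 0.25034384]), 'orientation': array([1.79493816e-05, 2.23965468e-01, 9.74597078e-01, 6.43935063e-05]), 'wrist_force': array([-0.45524847, -0.38654238,  0.72317809]), 'ft_torque': array([ 0.00020417, -0.00018119, -0.04154972]), 'grip_force': 0.0, 'finger_gap': 0.08507939985804516}
```

View pics/crop.png

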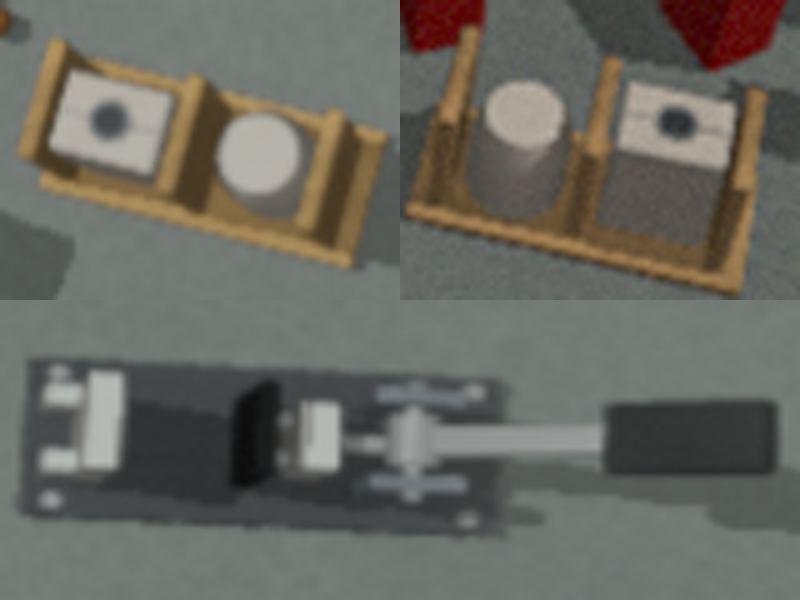

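The crop confirms the choice: an off-white square block with a mouth and a seam along the rack's long axis at top (167,168). The round one stands at (198,175). Next I refine the poses with plane intersections.

```bash
cat >> h.py <<'E'
from scipy.spatial.transform import Rotation as Rn
def go(x,y,z,a):
    """print what it takes to reach TCP x,y,z, closing line at angle a (deg), tool down"""
    s=env.get_state(); q=s['orientation']; R=Rn.from_quat([q[1],q[2],q[3],q[0]])
    ar=np.radians(a); Y=np.array([np.cos(ar),np.sin(ar),0]); Z=np.array([0,0,-1.]); X=np.cross(Y,Z)
    T=Rn.from_matrix(np.c_[X,Y,Z]); d=R.inv().apply(np.array([x,y,z])-s['tcp_pos'])/.12
    Ym=R.as_matrix()[:,1]
    print('at',np.round(s['tcp_pos'],4),'a',round(np.degrees(np.arctan2(Ym[1],Ym[0])),1),'j6',round(s['joint_pos'][5],2),'t',round(s['clock'],2),'travel',np.round(d,3),'rot',np.round((R.inv()*T).as_rotvec(degrees=True)/60,3))
E
python3 - <<'E'
from h import *
for c in('top','scene'):
    P=np.load(c+'P.npy'); im=cv2.imread(f'pics/{c}0.png').astype(int); x,y,z=P[...,0],P[...,1],P[...,2]
    g=im.mean(2)
    # mouth
    m=(abs(x-.556)<.02)&(abs(y-.325)<.02)&(g<130)&(z>.085)
    v,u=np.where(m); print(c,'mouth',m.sum(),np.round(atz(c,[[u.mean(),v.mean()]],.1),4))
    cl=(abs(x-.5)<.05)&(abs(y+.09)<.07)
    for t,mm,h in(('pad',cl&(z>.09)&(z<.108)&(g<45)&(y<-.1),.1),('fence',cl&(z>.094)&(z<.11)&(g>100)&(y>-.09),.102)):
        v,u=np.where(mm)
        if len(u)<8: print(t,len(u)); continue
        q=atz(c,np.c_[u,v],h); print(c,t,len(u),np.round(q.mean(0),4),'y',np.round(np.percentile(q[:,1],[3,97]),4),'x',np.round(np.percentile(q[:,0],[3,97]),4))
    # bed mask boundary
    m=(abs(x-.5)<.07)&(abs(y+.137)<.14)&(z>.006)
    v,u=np.where((abs(x-.5)<.07)&(abs(y+.137)<.14)&(abs(z-.012)<.005)); q=atz(c,np.c_[u,v],.012)
    r=cv2.minAreaRect((q[:,:2]*1000).astype(np.float32)); print(c,'bed',r)
go(.556,.325,.2,-13.2)
E
```

```text
top mouth 48 [[0.5524 0.3276 0.1   ]]
top pad 62 [ 0.4959 -0.1279  0.1   ] y [-0.1334 -0.1241] x [0.469  0.5194]
top fence 108 [ 0.4986 -0.0533  0.102 ] y [-0.0604 -0.0457] x [0.473  0.5258]
top bed ((497.2732238769531, -136.6580810546875), (236.39019775390625, 104.27310180664062), 87.3047103881836)
scene mouth 64 [[0.558  0.3235 0.1   ]]
scene pad 48 [ 0.5022 -0.1287  0.1   ] y [-0.1339 -0.1242] x [0.4727 0.5294]
scene fence 78 [ 0.5015 -0.0551  0.102 ] y [-0.063  -0.0473] x [0.4753 0.5258]
scene bed ((499.22222900390625, -141.8706512451172), (234.5981903076172, 103.50041198730469), 87.6601333618164)
at [0.2511 0.5173 0.2503] a 64.1 j6 1.43 t 0.7 travel [-2.986 -0.333  0.42 ] rot [ 0.    -0.     1.289]
```

```bash
python3 -m pendant '[{"travel":[-0.4,0,0],"rot":[0,0,0.14],"fingers":1},{"travel":[-0.7,0,0],"rot":[0,0,0.28],"fingers":1},{"travel":[-1,-0.1,0],"rot":[0,0,0.42],"fingers":1},{"travel":[-1,-0.33,0],"rot":[0,0,0.56],"fingers":1},{"travel":[-1,-0.33,0],"rot":[0,0,0.7],"fingers":1},{"travel":[-1,-0.33,0],"rot":[0,0,0.84],"fingers":1},{"travel":[-1,-0.33,0],"rot":[0,0,1],"fingers":1}]'; python3 -c "from h import *;go(.5555,.3255,.25,-13.2)"
```

```text
clock: 1.4
tcp_pos: [0.3419, 0.429, 0.2505]
orientation: [0.0, 0.677, 0.736, 0.0]
wrist_force: [-0.4, 0.3, 0.4]
finger_gap: 0.0855
grip_force: 0.0
at [0.3419 0.429  0.2505] a 4.7 j6 2.24 t 1.4 travel [-1.006  1.703  0.005] rot [ 0.    -0.     0.299]
```

```bash
python3 -m pendant '[{"travel":[-0.25,0.35,0],"rot":[0,0,0.1],"fingers":1},{"travel":[-0.5,0.7,0],"rot":[0,0,0.2],"fingers":1},{"travel":[-0.6,1,0],"rot":[0,0,0.3],"fingers":1},{"travel":[-0.6,1,0],"rot":[0,0,0.3],"fingers":1}]'; python3 -c "from h import *;go(.5555,.3255,.25,-13.2)"
```

```text
clock: 1.8
tcp_pos: [0.4723, 0.3665, 0.2497]
orientation: [0.001, 0.784, 0.621, 0.001]
wrist_force: [-0.5, -0.2, -0.6]
finger_gap: 0.0853
grip_force: 0.0
at [0.4723 0.3665 0.2497] a -13.3 j6 2.33 t 1.8 travel [-0.173  0.753 -0.001] rot [ 0.002 -0.    -0.001]
```

```bash
python3 -m pendant '[{"travel":[-0.08,0.38,0],"rot":[0,0,0],"fingers":1},{"travel":[-0.173,0.753,0],"rot":[0,0,0],"fingers":1},{"travel":[-0.173,0.753,0],"rot":[0,0,0],"fingers":1},{"travel":[-0.173,0.753,0.25],"rot":[0,0,0],"fingers":1},{"travel":[-0.173,0.753,0.5],"rot":[0,0,0],"fingers":1},{"travel":[-0.173,0.753,0.6],"rot":[0,0,0],"fingers":1},{"travel":[-0.173,0.753,0.6],"rot":[0,0,0],"fingers":1}]'; python3 - <<'E'
from h import *
go(.5555,.3255,.072,-13.2)
im,d=snap('scene'); a=cv2.resize(im[140:260,250:410],(800,600),interpolation=cv2.INTER_CUBIC); cv2.imwrite('pics/pre.png',a)
E
```

```text
clock: 2.5
tcp_pos: [0.5491, 0.3278, 0.1763]
orientation: [-0.001, 0.782, 0.624, -0.002]
wrist_force: [-0.7, -0.2, 0.0]
finger_gap: 0.0853
grip_force: 0.0
at [0.5491 0.3278 0.1763] a -12.8 j6 2.21 t 2.5 travel [-0.005  0.06   0.869] rot [-0.004  0.002  0.006]
```

View pics/pre.png

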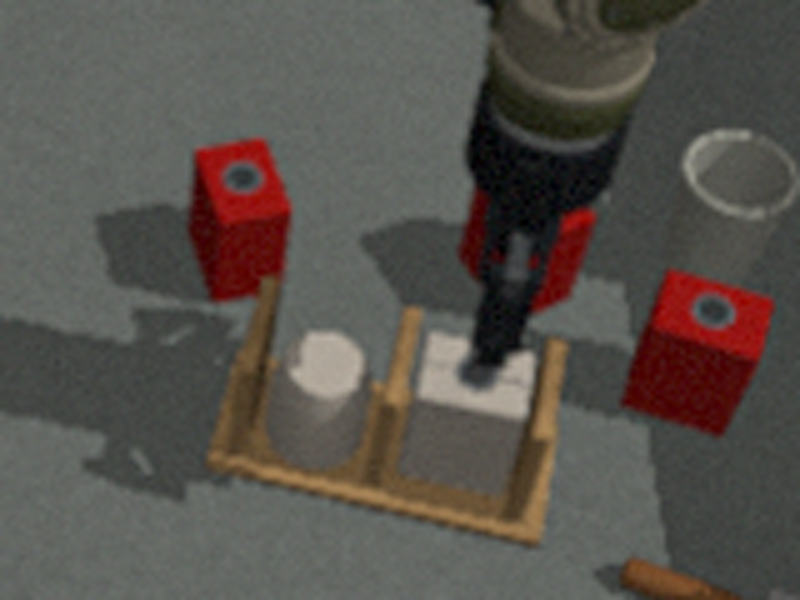

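The picture shows the open gripper over the white mould at about crop (480,375), clear of both walls. I'll let it settle, then descend.

```bash
python3 -m pendant '[{"travel":[0,0,0],"rot":[0,0,0],"fingers":1},{"travel":[0,0,0],"rot":[0,0,0],"fingers":1}]'; python3 -c "from h import *;go(.5555,.3255,.072,-13.2)"
```

```text
clock: 2.75
tcp_pos: [0.5519, 0.3286, 0.1803]
orientation: [0.0, 0.782, 0.623, 0.002]
wrist_force: [-0.0, 0.5, 0.0]
finger_gap: 0.085
grip_force: 0.0
at [0.5519 0.3286 0.1803] a -12.9 j6 2.21 t 2.75 travel [-0.02   0.033  0.902] rot [ 0.002 -0.002  0.006]
```

```bash
python3 -m pendant '[{"travel":[-0.02,0.033,0.2],"rot":[0,0,0],"fingers":1},{"travel":[-0.02,0.033,0.4],"rot":[0,0,0],"fingers":1},{"travel":[-0.02,0.033,0.6],"rot":[0,0,0],"fingers":1},{"travel":[-0.02,0.033,0.75],"rot":[0,0,0],"fingers":1},{"travel":[-0.02,0.033,0.85],"rot":[0,0,0],"fingers":1},{"travel":[-0.02,0.033,0.9],"rot":[0,0,0],"fingers":1},{"travel":[-0.02,0.033,0.9],"rot":[0,0,0],"fingers":1},{"travel":[-0.02,0.033,0.9],"rot":[0,0,0],"fingers":1}]'; python3 -c "from h import *;go(.5555,.3255,.072,-13.2)"
```

```text
clock: 3.55
tcp_pos: [0.5552, 0.3251, 0.0714]
orientation: [0.0, 0.782, 0.623, 0.001]
wrist_force: [0.2, 0.1, 0.6]
finger_gap: 0.0854
grip_force: 0.0
at [0.5552 0.3251 0.0714] a -12.9 j6 2.2 t 3.55 travel [ 0.004  0.002 -0.005] rot [ 0.001 -0.001  0.005]
```

```bash
python3 -m pendant '[{"travel":[0,0,0],"rot":[0,0,0],"fingers":0.4},{"travel":[0,0,0],"rot":[0,0,0],"fingers":0.2},{"travel":[0,0,0],"rot":[0,0,0],"fingers":0.1},{"travel":[0,0,0],"rot":[0,0,0],"fingers":0},{"travel":[0,0,0],"rot":[0,0,0],"fingers":-0.2},{"travel":[0,0,0],"rot":[0,0,0],"fingers":-0.3},{"travel":[0,0,0],"rot":[0,0,0],"fingers":-0.3},{"travel":[0,0,0],"rot":[0,0,0],"fingers":-0.3}]' 40; python3 -c "from h import *;go(.5555,.3255,.072,-13.2)"
```

```text
clock: 4.35
tcp_pos: [0.5547, 0.325, 0.0712]
orientation: [-0.0, 0.782, 0.623, 0.001]
wrist_force: [-0.8, 1.2, 5.9]
finger_gap: 0.0496
grip_force: 43.1
at [0.5547 0.325  0.0712] a -12.9 j6 2.2 t 4.35 travel [ 0.005  0.006 -0.007] rot [ 0.001 -0.001  0.005]
```

```bash
python3 -m pendant '[{"travel":[0,0,-0.08],"rot":[0,0,0],"fingers":-0.3},{"travel":[0,0,-0.2],"rot":[0,0,0],"fingers":-0.3},{"travel":[0,0,-0.35],"rot":[0,0,0],"fingers":-0.3},{"travel":[0,0,-0.5],"rot":[0,0,0],"fingers":-0.3},{"travel":[0,0,-0.65],"rot":[0,0,0],"fingers":-0.3},{"travel":[0,0,-0.8],"rot":[0,0,0],"fingers":-0.3},{"travel":[0,0,-0.93],"rot":[0,0,0],"fingers":-0.3},{"travel":[0,0,-1],"rot":[0,0,0],"fingers":-0.3},{"travel":[0,0,-1],"rot":[0,0,0],"fingers":-0.3}]'; python3 -c "from h import *;go(.51,.09,.21,87.5)"
```

```text
clock: 5.25
tcp_pos: [0.5551, 0.3248, 0.1914]
orientation: [0.0, 0.782, 0.623, 0.001]
wrist_force: [0.2, -1.0, -3.3]
finger_gap: 0.0496
grip_force: 42.4
at [0.5551 0.3248 0.1914] a -12.9 j6 2.2 t 5.25 travel [-1.991  0.071 -0.157] rot [ 2.000e-03  1.000e-03 -1.673e+00]
```

```bash
python3 -m pendant '[{"travel":[0,0,-0.16],"rot":[0,0,0],"fingers":-0.3},{"travel":[-0.15,0,-0.16],"rot":[0,0,0],"fingers":-0.3},{"travel":[-0.35,0.02,-0.16],"rot":[0,0,0],"fingers":-0.3},{"travel":[-0.55,0.03,-0.16],"rot":[0,0,0],"fingers":-0.3},{"travel":[-0.75,0.04,-0.16],"rot":[0,0,0],"fingers":-0.3},{"travel":[-0.9,0.04,-0.16],"rot":[0,0,0],"fingers":-0.3},{"travel":[-1,0.04,-0.16],"rot":[0,0,0],"fingers":-0.3},{"travel":[-1,0.04,-0.16],"rot":[0,0,0],"fingers":-0.3}]';python3 -m pendant '[{"travel":[-0.15,0,0],"rot":[0,0,-0.1],"fingers":-0.3},{"travel":[-0.35,0,0],"rot":[0,0,-0.22],"fingers":-0.3},{"travel":[-0.55,0,0],"rot":[0,0,-0.34],"fingers":-0.3},{"travel":[-0.75,0,0],"rot":[0,0,-0.46],"fingers":-0.3},{"travel":[-0.9,0,0],"rot":[0,0,-0.58],"fingers":-0.3},{"travel":[-1,0,0],"rot":[0,0,-0.7],"fingers":-0.3},{"travel":[-1,0,0],"rot":[0,0,-0.8],"fingers":-0.3},{"travel":[-1,0,0],"rot":[0,0,-0.9],"fingers":-0.3},{"travel":[-1,0,0],"rot":[0,0,-1],"fingers":-0.3},{"travel":[-1,0,0],"rot":[0,0,-1],"fingers":-0.3}]'; python3 -c "from h import *;go(.51,.09,.21,87.5)"
```

```text
clock: 6.05
tcp_pos: [0.5319, 0.2055, 0.2092]
orientation: [-0.0, 0.782, 0.623, -0.0]
wrist_force: [0.5, 1.0, -2.5]
finger_gap: 0.0493
grip_force: 42.7
clock: 7.05
tcp_pos: [0.5061, 0.0904, 0.2095]
orientation: [0.0, 0.365, 0.931, 0.0]
wrist_force: [-0.5, -0.7, -3.4]
finger_gap: 0.0495
grip_force: 42.6
at [0.5061 0.0904 0.2095] a 47.2 j6 0.77 t 7.05 travel [-0.026  0.02  -0.004] rot [ 0.001  0.    -0.672]
```

```bash
python3 -m pendant '[{"travel":[0,0,0.05],"rot":[0,0,-0.14],"fingers":-0.3},{"travel":[0,0,0.15],"rot":[0,0,-0.28],"fingers":-0.3},{"travel":[0,0,0.3],"rot":[0,0,-0.42],"fingers":-0.3},{"travel":[0,0,0.45],"rot":[0,0,-0.56],"fingers":-0.3},{"travel":[0,0,0.6],"rot":[0,0,-0.672],"fingers":-0.3},{"travel":[0,0,0.75],"rot":[0,0,-0.672],"fingers":-0.3},{"travel":[0,0,0.9],"rot":[0,0,-0.672],"fingers":-0.3},{"travel":[0,0,1],"rot":[0,0,-0.672],"fingers":-0.3},{"travel":[0,0,1],"rot":[0,0,-0.672],"fingers":-0.3}]'; python3 -c "from h import *;go(.51,.09,.063,87.5)"
```

```text
clock: 7.95
tcp_pos: [0.5044, 0.09, 0.0878]
orientation: [-0.002, 0.023, 1.0, 0.0]
wrist_force: [0.6, -0.2, -3.2]
finger_gap: 0.0495
grip_force: 42.5
at [0.5044 0.09   0.0878] a 87.4 j6 0.07 t 7.95 travel [-0.047  0.002  0.207] rot [-0.    -0.003 -0.002]
```

```bash
python3 -m pendant '[{"travel":[0,0,0.08],"rot":[0,0,0],"fingers":-0.3},{"travel":[0,0,0.14],"rot":[0,0,0],"fingers":-0.3},{"travel":[0,0,0.18],"rot":[0,0,0],"fingers":-0.3},{"travel":[0,0,0.205],"rot":[0,0,0],"fingers":-0.3},{"travel":[0,0,0.215],"rot":[0,0,0],"fingers":-0.3},{"travel":[0,0,0.222],"rot":[0,0,0],"fingers":-0.3},{"travel":[0,0,0.222],"rot":[0,0,0],"fingers":-0.3}]'; python3 -c "from h import *;go(.51,.09,.063,87.5)"
```

```text
clock: 8.65
tcp_pos: [0.5058, 0.0897, 0.063]
orientation: [0.0, 0.022, 1.0, 0.0]
wrist_force: [0.0, 0.0, -3.8]
finger_gap: 0.0495
grip_force: 42.6
at [0.5058 0.0897 0.063 ] a 87.4 j6 0.06 t 8.65 travel [-0.035  0.004 -0.   ] rot [ 0.     0.    -0.001]
```

Not in contact yet, so I lower it 1 mm at a time.

```bash
python3 -m pendant '[{"travel":[0,0,0.008],"rot":[0,0,0],"fingers":-0.3},{"travel":[0,0,0.016],"rot":[0,0,0],"fingers":-0.3},{"travel":[0,0,0.016],"rot":[0,0,0],"fingers":-0.3}]'; python3 -m pendant '[{"travel":[0,0,0.008],"rot":[0,0,0],"fingers":-0.3},{"travel":[0,0,0.008],"rot":[0,0,0],"fingers":-0.3}]'
```

```text
clock: 8.95
tcp_pos: [0.5059, 0.0897, 0.0612]
orientation: [0.0, 0.022, 1.0, 0.0]
wrist_force: [-0.6, 0.2, -2.3]
finger_gap: 0.0494
grip_force: 42.9
clock: 9.15
tcp_pos: [0.506, 0.0897, 0.0612]
orientation: [0.001, 0.022, 1.0, 0.0]
wrist_force: [-1.8, -0.9, 6.5]
finger_gap: 0.0491
grip_force: 43.7
```

```bash
python3 -m pendant '[{"travel":[0,0,0],"rot":[0,0,0],"fingers":0.3},{"travel":[0,0,0],"rot":[0,0,0],"fingers":0.7},{"travel":[0,0,0],"rot":[0,0,0],"fingers":1},{"travel":[0,0,0],"rot":[0,0,0],"fingers":1},{"travel":[0,0,0],"rot":[0,0,0],"fingers":1},{"travel":[0,0,-0.15],"rot":[0,0,0],"fingers":1},{"travel":[0,0,-0.4],"rot":[0,0,0],"fingers":1},{"travel":[0,0,-0.65],"rot":[0,0,0],"fingers":1},{"travel":[0,0,-0.8],"rot":[0,0,0],"fingers":1},{"travel":[0,0,-0.8],"rot":[0,0,0],"fingers":1}]'; python3 -m pendant '[{"travel":[0,0,0],"rot":[0,0,0.12],"fingers":1},{"travel":[0,0,0],"rot":[0,0,0.26],"fingers":1},{"travel":[0,0,0],"rot":[0,0,0.4],"fingers":1},{"travel":[0,0,0],"rot":[0,0,0.54],"fingers":1},{"travel":[0,0,0],"rot":[0,0,0.68],"fingers":1},{"travel":[0,0,0],"rot":[0,0,0.82],"fingers":1},{"travel":[0,0,0],"rot":[0,0,0.95],"fingers":1},{"travel":[0,0,0],"rot":[0,0,1],"fingers":1},{"travel":[0,0,0],"rot":[0,0,1],"fingers":1},{"travel":[0,0,0],"rot":[0,0,1],"fingers":1}]'; python3 - <<'E'
from h import *
go(.506,.09,.15,-2.6)
im,d=snap('top'); P=cloud('top',d); g=im.astype(int)
m=(abs(P[...,0]-.506)<.06)&(abs(P[...,1]-.09)<.06)&(abs(P[...,2]-.09)<.008)&(g.min(2)>110)
v,u=np.where(m); q=atz('top',np.c_[u,v],.09); print(m.sum(),cv2.minAreaRect((q[:,:2]*1000).astype(np.float32)))
a=cv2.resize(im[140:230,190:310],(800,600),interpolation=cv2.INTER_CUBIC); cv2.imwrite('pics/set.png',a)
E
```

```text
clock: 10.15
tcp_pos: [0.5077, 0.0897, 0.1588]
orientation: [0.003, 0.022, 1.0, 0.0]
wrist_force: [0.8, 0.9, 0.1]
finger_gap: 0.0853
grip_force: 0.0
clock: 11.15
tcp_pos: [0.5052, 0.0896, 0.1551]
orientation: [-0.001, 0.519, 0.855, -0.0]
wrist_force: [-0.9, 0.2, 0.7]
finger_gap: 0.0852
grip_force: 0.0
at [0.5052 0.0896 0.1551] a 27.5 j6 1.11 t 11.15 travel [-0.001  0.007  0.043] rot [-0.001 -0.     0.502]Traceback (most recent call last):
  File "<stdin>", line 5, in <module>
  File "h.py", line 17, in atz
    r,R,t=rays(name,uv); c=-R.T@t; d=r@R; return c+d*((h-c[2])/d[:,2:3])
          ~~~~^^^^^^^^^
  File "h.py", line 12, in rays
    K,D,R,t=cam(name); n=cv2.undistortPoints(np.array(uv,float).reshape(-1,1,2),K,D).reshape(-1,2)
                         ~~~~~~~~~~~~~~~~~~~^^^^^^^^^^^^^^^^^^^^^^^^^^^^^^^^^^^^^^^^
cv2.error: OpenCV(4.12.0) /io/opencv/modules/calib3d/src/undistort.dispatch.cpp:347: error: (-215:Assertion failed) CV_IS_MAT(_src) && CV_IS_MAT(_dst) && (_src->rows == 1 || _src->cols == 1) && (_dst->rows == 1 || _dst->cols == 1) && _src->cols + _src->rows - 1 == _dst->rows + _dst->cols - 1 && (CV_MAT_TYPE(_src->type) == CV_32FC2 || CV_MAT_TYPE(_src->type) == CV_64FC2) && (CV_MAT_TYPE(_dst->type) == CV_32FC2 || CV_MAT_TYPE(_dst->type) == CV_64FC2) in function 'cvUndistortPointsInternal'
```

```bash
python3 -m pendant '[{"travel":[0,0,0],"rot":[0,0,0.12],"fingers":1},{"travel":[0,0,0],"rot":[0,0,0.26],"fingers":1},{"travel":[0,0,0],"rot":[0,0,0.4],"fingers":1},{"travel":[0,0,0],"rot":[0,0,0.5],"fingers":1},{"travel":[0,0,0],"rot":[0,0,0.5],"fingers":1},{"travel":[0,0,0],"rot":[0,0,0.5],"fingers":1}]'; python3 - <<'E'
from h import *
go(.506,.09,.061,-2.6)
im,d=snap('scene')
u,v=proj('scene',[[.506,.09,.07]])[0].astype(int); print(u,v)
a=cv2.resize(im[v-45:v+45,u-60:u+60],(800,600),interpolation=cv2.INTER_CUBIC); cv2.imwrite('pics/set.png',a)
P=cloud('scene',d); g=im.astype(int)
m=(abs(P[...,0]-.506)<.06)&(abs(P[...,1]-.09)<.06)&(P[...,2]>.01)&(P[...,2]<.082)&(g.min(2)>70)
q=P[m]; print(m.sum(),np.round(np.percentile(q,[2,98],axis=0),3))
E
```

```text
clock: 11.8
tcp_pos: [0.5056, 0.0897, 0.1558]
orientation: [-0.0, 0.722, 0.692, -0.0]
wrist_force: [0.4, -0.4, 0.0]
finger_gap: 0.0853
grip_force: 0.0
at [0.5056 0.0897 0.1558] a -2.4 j6 1.63 t 11.8 travel [0.003 0.003 0.79 ] rot [-0.    -0.     0.004]
265 204
216 [[0.499 0.065 0.013]
 [0.543 0.114 0.081]]
```

View pics/set.png

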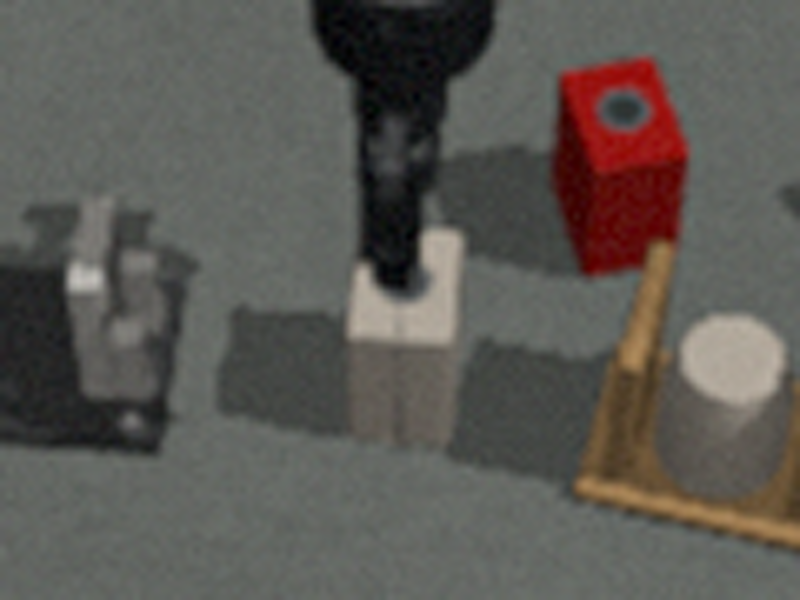

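The mould stands upright at crop (405,330), clear of everything. Its far face at x≈0.54 puts the centre at (0.507, 0.09), as expected. Next I descend and regrip by the 66 mm pair.

```bash
python3 -m pendant '[{"travel":[0,0.01,0.1],"rot":[0,0,0],"fingers":1},{"travel":[0,0.01,0.25],"rot":[0,0,0],"fingers":1},{"travel":[0,0.01,0.4],"rot":[0,0,0],"fingers":1},{"travel":[0,0.01,0.55],"rot":[0,0,0],"fingers":1},{"travel":[0,0.01,0.67],"rot":[0,0,0],"fingers":1},{"travel":[0,0.01,0.73],"rot":[0,0,0],"fingers":1},{"travel":[0,0.01,0.75],"rot":[0,0,0],"fingers":1},{"travel":[0,0.01,0.75],"rot":[0,0,0],"fingers":1}]'; python3 -m pendant '[{"travel":[0,0,0],"rot":[0,0,0],"fingers":0.8},{"travel":[0,0,0],"rot":[0,0,0],"fingers":0.7},{"travel":[0,0,0],"rot":[0,0,0],"fingers":0.6},{"travel":[0,0,0],"rot":[0,0,0],"fingers":0.5},{"travel":[0,0,0],"rot":[0,0,0],"fingers":0.3},{"travel":[0,0,0],"rot":[0,0,0],"fingers":0.2},{"travel":[0,0,0],"rot":[0,0,0],"fingers":0.2},{"travel":[0,0,0],"rot":[0,0,0],"fingers":0.2}]' 40; python3 -c "from h import *;go(.4995,-.092,.18,-2.5)"
```

```text
clock: 12.65
tcp_pos: [0.5068, 0.0896, 0.0658]
orientation: [-0.0, 0.723, 0.691, -0.0]
wrist_force: [-0.4, -0.1, 0.9]
finger_gap: 0.0853
grip_force: 0.0
clock: 13.45
tcp_pos: [0.507, 0.0897, 0.0666]
orientation: [0.0, 0.723, 0.691, 0.0]
wrist_force: [-1.7, 0.4, 5.8]
finger_gap: 0.0658
grip_force: 46.1
at [0.507  0.0897 0.0666] a -2.6 j6 1.63 t 13.45 travel [-1.515  0.005 -0.945] rot [ 0.001 -0.    -0.001]
```

```bash
python3 -m pendant '[{"travel":[0,0,-0.1],"rot":[0,0,0],"fingers":0.2},{"travel":[0,0,-0.25],"rot":[0,0,0],"fingers":0.2},{"travel":[0,0,-0.45],"rot":[0,0,0],"fingers":0.2},{"travel":[0,0,-0.65],"rot":[0,0,0],"fingers":0.2},{"travel":[0,0,-0.85],"rot":[0,0,0],"fingers":0.2},{"travel":[0,0,-1],"rot":[0,0,0],"fingers":0.2},{"travel":[0,0,-1],"rot":[0,0,0],"fingers":0.2},{"travel":[-0.15,0,-1],"rot":[0,0,0],"fingers":0.2},{"travel":[-0.35,0,-1],"rot":[0,0,0],"fingers":0.2},{"travel":[-0.5,0,-1],"rot":[0,0,0],"fingers":0.2}]'; python3 -m pendant '[{"travel":[-0.2,0,0],"rot":[0,0,0],"fingers":0.2},{"travel":[-0.4,0,0],"rot":[0,0,0],"fingers":0.2},{"travel":[-0.6,0,0],"rot":[0,0,0],"fingers":0.2},{"travel":[-0.8,0,0],"rot":[0,0,0],"fingers":0.2},{"travel":[-0.95,0,0],"rot":[0,0,0],"fingers":0.2},{"travel":[-1,0,0],"rot":[0,0,0],"fingers":0.2},{"travel":[-1,0,0],"rot":[0,0,0],"fingers":0.2},{"travel":[-1,0,0],"rot":[0,0,0],"fingers":0.2}]'; python3 -c "from h import *;go(.4995,-.0925,.12,-2.5)"
```

```text
clock: 14.45
tcp_pos: [0.5033, 0.0289, 0.1847]
orientation: [-0.001, 0.723, 0.691, -0.001]
wrist_force: [-0.4, 0.2, -3.6]
finger_gap: 0.0657
grip_force: 46.1
clock: 15.25
tcp_pos: [0.4984, -0.0895, 0.1854]
orientation: [-0.001, 0.723, 0.691, -0.0]
wrist_force: [-0.3, -0.0, -3.5]
finger_gap: 0.0655
grip_force: 46.1
at [ 0.4984 -0.0895  0.1854] a -2.5 j6 1.28 t 15.25 travel [-0.025  0.011  0.545] rot [-0.001 -0.001 -0.001]
```

```bash
python3 -m pendant '[{"travel":[-0.025,0.01,0.04],"rot":[0,0,0],"fingers":0.2},{"travel":[-0.025,0.01,0.08],"rot":[0,0,0],"fingers":0.2},{"travel":[-0.025,0.01,0.08],"rot":[0,0,0],"fingers":0.2}]'; python3 - <<'E'
from h import *
go(.4995,-.0925,.12,-2.5)
im,d=snap('scene'); P=cloud('scene',d); x,y,z=P[...,0],P[...,1],P[...,2]; g=im.astype(int).mean(2)
m=(abs(x-.5)<.06)&(abs(y+.09)<.07)
q=P[m&(z>.13)&(z<.19)&(g>70)&(x>.515)]; print('mould far face',len(q),np.round(np.percentile(q,[3,97],axis=0),4))
for lo,hi in((.03,.06),(.06,.095)):
  q=P[m&(z>lo)&(z<hi)&(g>70)&(x>.515)&(y>-.09)]; print('fence end',len(q),np.round(np.percentile(q,[3,97],axis=0),4) if len(q) else '')
u,v=proj('scene',[[.5,-.1,.09]])[0].astype(int)
cv2.imwrite('pics/over.png',cv2.resize(im[v-45:v+45,u-60:u+60],(800,600),interpolation=cv2.INTER_CUBIC))
E
```

```text
clock: 15.55
tcp_pos: [0.4993, -0.0925, 0.1753]
orientation: [-0.001, 0.722, 0.691, -0.0]
wrist_force: [0.2, 0.6, -4.0]
finger_gap: 0.0657
grip_force: 46.1
at [ 0.4993 -0.0925  0.1753] a -2.5 j6 1.27 t 15.55 travel [0.    0.002 0.461] rot [-0.001 -0.001 -0.   ]
mould far face 158 [[ 0.521  -0.1149  0.1314]
 [ 0.5391 -0.0692  0.1878]]
fence end 60 [[ 0.5162 -0.0625  0.0312]
 [ 0.5283 -0.0332  0.059 ]]
fence end 50 [[ 0.5173 -0.0621  0.0608]
 [ 0.5293 -0.0363  0.0927]]
```

View pics/over.png

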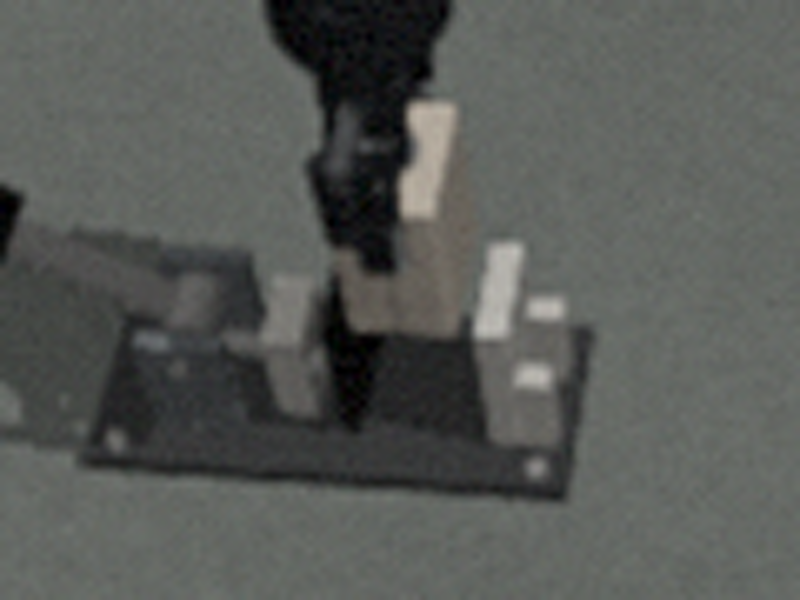

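The mould hangs between the pad at crop (340,370) and the fence at (495,300), and is centred to within about 1 mm. I lower it.

```bash
python3 -m pendant '[{"travel":[0,0,0.06],"rot":[0,0,0],"fingers":0.2},{"travel":[0,0,0.14],"rot":[0,0,0],"fingers":0.2},{"travel":[0,0,0.22],"rot":[0,0,0],"fingers":0.2},{"travel":[0,0,0.3],"rot":[0,0,0],"fingers":0.2},{"travel":[0,0,0.3],"rot":[0,0,0],"fingers":0.2}]'; python3 -c "from h import *;go(.4995,-.0925,.0796,-2.5)"
```

```text
clock: 16.1
tcp_pos: [0.4986, -0.0928, 0.1384]
orientation: [-0.002, 0.723, 0.691, -0.001]
wrist_force: [-1.0, 0.2, -2.6]
finger_gap: 0.0654
grip_force: 45.9
at [ 0.4986 -0.0928  0.1384] a -2.6 j6 1.27 t 16.1 travel [0.002 0.009 0.49 ] rot [-0.003 -0.001 -0.001]
```

```bash
python3 -m pendant '[{"travel":[0,0,0.08],"rot":[0,0,0],"fingers":0.2},{"travel":[0,0,0.18],"rot":[0,0,0],"fingers":0.2},{"travel":[0,0,0.28],"rot":[0,0,0],"fingers":0.2},{"travel":[0,0,0.37],"rot":[0,0,0],"fingers":0.2},{"travel":[0,0,0.43],"rot":[0,0,0],"fingers":0.2},{"travel":[0,0,0.47],"rot":[0,0,0],"fingers":0.2},{"travel":[0,0,0.48],"rot":[0,0,0],"fingers":0.2},{"travel":[0,0,0.48],"rot":[0,0,0],"fingers":0.2}]'; python3 -c "from h import *;go(.4995,-.0925,.0786,-2.5)"
```

```text
clock: 16.9
tcp_pos: [0.5, -0.0933, 0.0827]
orientation: [-0.0, 0.723, 0.691, 0.0]
wrist_force: [-0.4, 0.2, -3.4]
finger_gap: 0.0655
grip_force: 46.0
at [ 0.5    -0.0933  0.0827] a -2.6 j6 1.27 t 16.9 travel [ 0.006 -0.004  0.034] rot [ 0.    -0.    -0.001]
```

```bash
python3 -m pendant '[{"travel":[0.005,0,0.01],"rot":[0,0,0],"fingers":0.2},{"travel":[0.005,0,0.02],"rot":[0,0,0],"fingers":0.2},{"travel":[0.005,0,0.03],"rot":[0,0,0],"fingers":0.2},{"travel":[0.005,0,0.03],"rot":[0,0,0],"fingers":0.2}]'; python3 -m pendant '[{"travel":[0,0,0.005],"rot":[0,0,0],"fingers":0.2},{"travel":[0,0,0.009],"rot":[0,0,0],"fingers":0.2},{"travel":[0,0,0.009],"rot":[0,0,0],"fingers":0.2}]'
```

```text
clock: 17.3
tcp_pos: [0.4999, -0.0926, 0.0792]
orientation: [-0.0, 0.723, 0.691, 0.0]
wrist_force: [0.6, -0.5, -4.0]
finger_gap: 0.0655
grip_force: 46.0
clock: 17.6
tcp_pos: [0.5, -0.0927, 0.0786]
orientation: [0.0, 0.723, 0.691, 0.0]
wrist_force: [-1.9, 1.3, 3.1]
finger_gap: 0.0655
grip_force: 46.6
```

```bash
python3 -m pendant '[{"travel":[0,0,0],"rot":[0,0,0],"fingers":0.6},{"travel":[0,0,0],"rot":[0,0,0],"fingers":0.8},{"travel":[0,0,0],"rot":[0,0,0],"fingers":1},{"travel":[0,0,0],"rot":[0,0,0],"fingers":1},{"travel":[0,0,0],"rot":[0,0,0],"fingers":1},{"travel":[0,0,-0.15],"rot":[0,0,0],"fingers":1},{"travel":[0,0,-0.4],"rot":[0,0,0],"fingers":1},{"travel":[0,0,-0.7],"rot":[0,0,0],"fingers":1},{"travel":[0,0,-1],"rot":[0,0,0],"fingers":1},{"travel":[0,0,-1],"rot":[0,0,0],"fingers":1}]'; python3 -c "
from h import *
o=np.array([.4995,-.0925]);t=np.radians(87.5)
for y in(-.217,-.24): print(o+y*np.array([np.cos(t),np.sin(t)]))
p=o-.225*np.array([np.cos(t),np.sin(t)]);go(p[0],p[1],.24,-2.5)"
```

```text
clock: 18.6
tcp_pos: [0.5028, -0.0936, 0.2032]
orientation: [0.004, 0.723, 0.691, 0.002]
wrist_force: [0.7, -1.2, -0.8]
finger_gap: 0.0855
grip_force: 0.0
[ 0.49003459 -0.30929346]
[ 0.48903135 -0.33227157]
at [ 0.5028 -0.0936  0.2032] a -2.6 j6 1.27 t 18.6 travel [-1.868 -0.023 -0.302] rot [ 0.008  0.002 -0.001]
```

```bash
python3 -m pendant '[{"travel":[0,0,-0.2],"rot":[0,0,0],"fingers":0.5},{"travel":[-0.1,0,-0.35],"rot":[0,0,0],"fingers":-1},{"travel":[-0.4,0,-0.35],"rot":[0,0,0],"fingers":-1},{"travel":[-0.7,0,-0.35],"rot":[0,0,0],"fingers":-1},{"travel":[-1,0,-0.35],"rot":[0,0,0],"fingers":-1},{"travel":[-1,0,-0.35],"rot":[0,0,0],"fingers":-1}]'; python3 -m pendant '[{"travel":[-0.3,0,0],"rot":[0,0,0],"fingers":-1},{"travel":[-0.6,0,0],"rot":[0,0,0],"fingers":-1},{"travel":[-0.85,0,0],"rot":[0,0,0],"fingers":-1},{"travel":[-0.85,0,0],"rot":[0,0,0],"fingers":-1},{"travel":[-0.85,0,0],"rot":[0,0,0],"fingers":-1}]'; python3 - <<'E'
from h import *
go(.4895,-.3175,.165,-2.5)
ims=[]
for c in('top','scene'):
    im,d=snap(c); u,v=proj(c,[[.5,-.15,.09]])[0].astype(int); ims.append(cv2.resize(im[v-45:v+45,u-60:u+60],(400,300),interpolation=cv2.INTER_CUBIC))
    P=cloud(c,d); x,y,z=P[...,0],P[...,1],P[...,2]; g=im.astype(int)
    m=(abs(x-.5)<.06)&(abs(y+.0925)<.03)&(abs(z-.102)<.007)&(g.min(2)>60)&(y<-.066)
    v,u=np.where(m); q=atz(c,np.c_[u,v],.102); print(c,m.sum(),cv2.minAreaRect((q[:,:2]*1000).astype(np.float32)),np.round(np.nanmedian(P[m][:,2]),4))
cv2.imwrite('pics/in.png',np.hstack(ims))
E
```

```text
clock: 19.2
tcp_pos: [0.4944, -0.2162, 0.239]
orientation: [0.0, 0.724, 0.69, -0.0]
wrist_force: [-0.9, 0.1, -0.2]
finger_gap: 0.0001
grip_force: 0.0
clock: 19.7
tcp_pos: [0.4896, -0.3141, 0.2391]
orientation: [-0.001, 0.723, 0.691, 0.0]
wrist_force: [0.2, 0.6, 0.4]
finger_gap: -0.0003
grip_force: 0.0
at [ 0.4896 -0.3141  0.2391] a -2.6 j6 0.91 t 19.7 travel [-0.03   0.001  0.617] rot [-0.001 -0.002 -0.002]
top 387 ((500.3332824707031, -90.93304443359375), (64.8149642944336, 49.66513442993164), 0.44612830877304077) 0.1011
scene 273 ((505.76385498046875, -92.74703216552734), (50.197113037109375, 69.22821807861328), 86.95149993896484) 0.101
```

View pics/in.png

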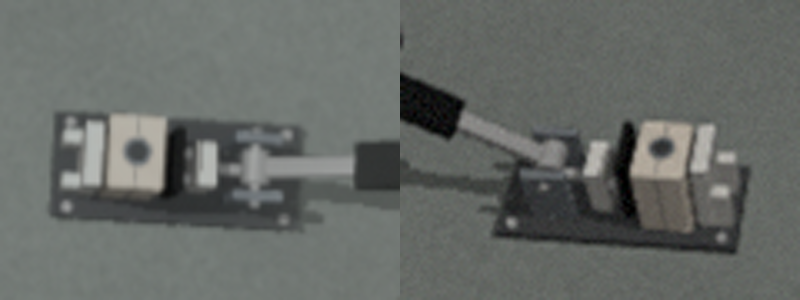

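The mould stands upright in the bay between the pad (crop 175,165 in top) and the fence (93,155), with the lever still up. Now I press the lever.

```bash
python3 -m pendant '[{"travel":[0,0,0.15],"rot":[0,0,0],"fingers":-1},{"travel":[0,0,0.35],"rot":[0,0,0],"fingers":-1},{"travel":[0,0,0.5],"rot":[0,0,0],"fingers":-1},{"travel":[0,0,0.6],"rot":[0,0,0],"fingers":-1},{"travel":[-0.02,0,0.7],"rot":[0,0,0],"fingers":-1},{"travel":[-0.04,0,0.8],"rot":[0,0,0],"fingers":-1},{"travel":[-0.06,0,0.9],"rot":[0,0,0],"fingers":-1},{"travel":[-0.08,0,0.95],"rot":[0,0,0],"fingers":-1}]'; python3 -c "from h import *;go(.4885,-.33,.093,-2.5)"
```

```text
clock: 20.6
tcp_pos: [0.4904, -0.3235, 0.1264]
orientation: [0.001, 0.722, 0.692, 0.0]
wrist_force: [1.1, 0.3, 1.1]
finger_gap: -0.0002
grip_force: 0.8
at [ 0.4904 -0.3235  0.1264] a -2.5 j6 0.89 t 20.6 travel [-0.054 -0.014  0.279] rot [0.002 0.001 0.   ]
```

```bash
python3 -m pendant '[{"travel":[-0.02,0,0.08],"rot":[0,0,0],"fingers":-1},{"travel":[-0.04,0,0.15],"rot":[0,0,0],"fingers":-1},{"travel":[-0.06,0,0.21],"rot":[0,0,0],"fingers":-1},{"travel":[-0.06,0,0.26],"rot":[0,0,0],"fingers":-1},{"travel":[-0.06,0,0.28],"rot":[0,0,0],"fingers":-1},{"travel":[-0.06,0,0.28],"rot":[0,0,0],"fingers":-1}]'; python3 -c "from h import *;go(.4885,-.33,.093,-2.5)"
```

```text
clock: 21.2
tcp_pos: [0.4889, -0.3312, 0.0932]
orientation: [-0.0, 0.723, 0.691, -0.0]
wrist_force: [-2.4, 1.4, 6.8]
finger_gap: -0.0
grip_force: 3.7
at [ 0.4889 -0.3312  0.0932] a -2.6 j6 0.88 t 21.2 travel [ 0.009 -0.004  0.002] rot [-0.     0.    -0.001]
```

Pressing 2–3 mm more, watching the force, then lifting and looking.

```bash
python3 -m pendant '[{"travel":[0,0,0.012],"rot":[0,0,0],"fingers":-1},{"travel":[0,0,0.02],"rot":[0,0,0],"fingers":-1},{"travel":[0,0,0.02],"rot":[0,0,0],"fingers":-1},{"travel":[0,0,0.02],"rot":[0,0,0],"fingers":-1}]';  python3 -m pendant '[{"travel":[0,0,-0.1],"rot":[0,0,0],"fingers":-1},{"travel":[0,0,-0.3],"rot":[0,0,0],"fingers":-1},{"travel":[0,0,-0.6],"rot":[0,0,0],"fingers":-1},{"travel":[0,0,-0.9],"rot":[0,0,0],"fingers":-1},{"travel":[-0.3,0,-1],"rot":[0,0,0],"fingers":-1},{"travel":[-0.6,0,-1],"rot":[0,0,0],"fingers":-1},{"travel":[-0.8,0,-1],"rot":[0,0,0],"fingers":-1},{"travel":[-0.8,0,-1],"rot":[0,0,0],"fingers":-1}]'; python3 - <<'E'
from h import *
ims=[]
for c in('top','scene'):
    im,d=snap(c); u,v=proj(c,[[.5,-.19,.08]])[0].astype(int); ims.append(cv2.resize(im[v-45:v+45,u-60:u+60],(400,300),interpolation=cv2.INTER_CUBIC))
    P=cloud(c,d); x,y,z=P[...,0],P[...,1],P[...,2]; g=im.astype(int)
    q=P[(abs(x-.489)<.02)&(abs(y+.33)<.03)&(z<.18)&(z>.03)]; print('grip z',len(q),np.round(np.nanpercentile(q[:,2],[5,50,95]),3))
    m=(abs(x-.5)<.06)&(abs(y+.0925)<.035)&(abs(z-.102)<.007)&(g.min(2)>60)&(y<-.062)
    v,u=np.where(m); r=atz(c,np.c_[u,v],.102); print(c,m.sum(),cv2.minAreaRect((r[:,:2]*1000).astype(np.float32)),np.round(np.nanmedian(P[m][:,2]),4))
cv2.imwrite('pics/end.png',np.hstack(ims))
E
```

```text
clock: 21.6
tcp_pos: [0.489, -0.3312, 0.0931]
orientation: [0.001, 0.723, 0.691, -0.0]
wrist_force: [-6.8, 4.8, 20.5]
finger_gap: 0.0001
grip_force: 10.2
clock: 22.4
tcp_pos: [0.4845, -0.4304, 0.2096]
orientation: [0.001, 0.724, 0.69, -0.0]
wrist_force: [0.6, 0.4, -0.4]
finger_gap: -0.0001
grip_force: 0.0
grip z 266 [0.069 0.073 0.076]
top 390 ((500.254638671875, -87.99791717529297), (64.8285140991211, 49.60896301269531), 0.47801169753074646) 0.1012
grip z 200 [0.066 0.073 0.076]
scene 287 ((507.1888427734375, -93.07197570800781), (69.60186004638672, 62.20526123046875), 1.2174184322357178) 0.1015
```

View pics/end.png

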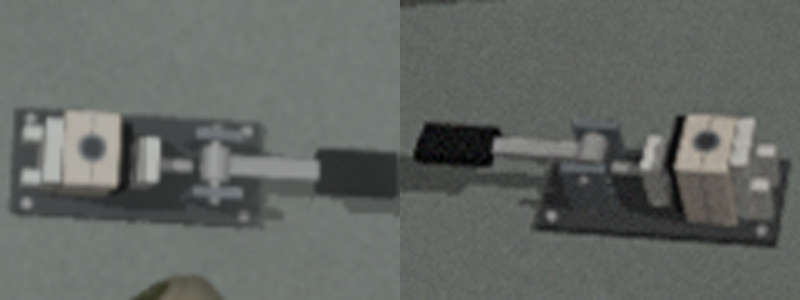

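The lever lies level at z 0.073 without the hand (crop 455,143), and the mould is squeezed upright between pad and fence (705,165).

```bash
python3 -c "
from workcell import env
print(env.hand_in())"
```

```text
the job is handed in; nothing more can be done
None
```

The job is handed in: the mould stands upright in the clamp between pad and fence, the lever stayed down by itself, and the robot was clear of everything; the verdict and the pad's squeeze force were not shown to me.

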